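# Bearing ball off its hook and over the demagnetiser

## Task

The ball carrier, a small tray with a bail handle and a loose steel bearing ball in its pocket, hangs on the hook stand: lift it up and off the hook by its handle, keeping the tray level so that the ball stays in the shallow pocket. Carry it to the bench demagnetiser (the low grey box with a flat black plate on top) and hold it level, centred over the plate and about 3 cm above it without touching it. Keep it still there for at least two seconds and finish while still holding it in the air; do not disturb the other things on the bench.

Things in the scene. Friction and masses are not known exactly. Their poses are not given: they have to be found in the camera images.
- carrier_grip (a point): Centre of the carrier's handle, a flat black strip 14 mm thick (along its x), 90 mm long (along its y), 30 mm tall, the highest part of the carrier; it is to be gripped from above across the 14 mm. Axes as carrier. 153 mm above the tray's underside; the hang bar's top is 19 mm below the strip's bottom. The carrier hangs freely and swings a little when touched.
- carrier: Ball carrier, aluminium, 0.15 to 0.3 kg: tray 76 mm (x) by 88 mm (y), 12 mm thick, two uprights 12x6 mm at y = +-40 mm rising to the handle strip, and a round horizontal hang bar of 8 mm diameter along y, 115 mm above the underside, by which it hangs. Origin: centre of the tray's underside; z up along the bail. As it hangs, the underside is about 35 mm above the table.
- carrier_pocket (a point): Middle of the tray's round pocket, at the height of the ball's centre (21 mm above the underside). The pocket is 30 mm across and 2 mm deep, in the middle of the tray's upper face; the ball jumps its rim if the tray tips beyond about 0.6 rad or is jerked.
- ball_center (a point): Centre of the loose polished steel ball, 22 mm diameter, 44 g; it can roll about 9 mm off the pocket's middle in any direction while still in the pocket.
- hook_stand: Fixed steel stand: base plate 150x84x8 mm, post of 13 mm diameter at x = +85 mm with a block up to 160 mm height, and from it a double-wire hook (two 6 mm wires 26 mm apart) reaching to -x. Origin: on the table straight below the hook's seat. The hook's upturned tips are at x = -15 mm, their tops 158 mm above the table.
- hook_seat (a point): Where the middle of the carrier's hang bar rests in the V of the hook, 150 mm above the table. Axes as hook_stand. To come off, the carrier must rise at least 15 mm (at most 60 mm, or the ball meets the hook from below), then move 65 mm along the stand's -x to be clear of the hook all round.
- demag: Bench demagnetiser, fixed: grey box 104 mm (x) by 90 mm (y), with a flat black plate 76x64 mm on top. Origin: centre of its underside on the table; z up.
- demag_top (a point): Centre of the upper face of the demagnetiser's black plate, 44 mm above the table.
- connector_1: Bystander, loose, not to be disturbed: round metal connector shell lying on its side, 28x30x27 mm. Origin: centre of its underside.
- connector_3: Bystander, loose, not to be disturbed: round metal connector shell lying on its side, 26x30x26 mm. Origin: centre of its underside.
- flush_cutter: Bystander, loose, not to be disturbed: small dark-handled side cutter lying flat, 70x115x13 mm. Origin: centre of its underside.
- battery: Bystander, loose, not to be disturbed: 9 V block battery standing up, 18x27x48 mm. Origin: centre of its underside.
- flux_bottle: Bystander, loose, not to be disturbed: small dropper bottle with a pointed cap, 32 mm across, 94 mm tall. Origin: centre of its underside.
- nose_pliers: Bystander, loose, not to be disturbed: long-nose pliers lying flat, 62x147x13 mm. Origin: centre of its underside.

How it is judged:
On the way, in this order (a step that is already met when the one before it is completed fails the run):
1. the carrier is off the hook and held in the air, ball in the pocket (horizontal distance between hook_seat and carrier_grip above 0.04 m and contact force between carrier and hook_stand below 0.1 N and contact force between the fingers and carrier above 1 N and distance between ball_center and carrier_pocket below 0.0135 m), for 0.2 s.
2. the carrier is held still and level over the demagnetiser for 1.5 s (horizontal distance between carrier and demag_top below 0.025 m and z of carrier in the frame of demag between 0.054 and 0.104 m and angle between carrier_grip's own z axis and vertical below 0.12 rad and distance between ball_center and carrier_pocket below 0.0125 m and linear speed of carrier below 0.03 m/s and contact force between the fingers and carrier above 1 N and contact force between carrier and hook_stand below 0.1 N and contact force between carrier and demag below 0.1 N), for 1.5 s.
At the end, for the whole second after the job is handed in: Held by the gripper, touching neither the demagnetiser nor the hook stand: tray within 25 mm of centred over the black plate, its underside 10 to 60 mm above the plate, tilted less than 0.12 rad, slower than 3 cm/s, the ball in its pocket (centre within 12.5 mm of the pocket's middle) (all of step 2); the arm keeps its last pose, push and grip.
It fails at once if the ball leaves its pocket (distance between ball_center and carrier_pocket above 0.016 m).
It fails at once if the carrier is tipped more than 0.5 rad (angle between carrier_grip's own z axis and vertical above 0.5 rad).
It fails at once if the carrier or the fingers strike the demagnetiser (contact force between carrier and demag above 2 N or contact force between any of the arm, the fingers and demag above 5 N).
It fails at once if a bystander is pushed more than 3 cm (distance of any of connector_1, connector_3, flush_cutter, battery, flux_bottle, nose_pliers from where it was at the start of the episode above 0.03 m).
It also fails if it takes over 51 s, if anything falls off the work surface, if the arm or the gripper's body presses on something with over 40 N, if the wrist force passes 120 N, or if a joint passes its speed limit or range.

## Robot

A 6-joint arm with a two-finger parallel gripper is mounted at the origin on a cart in front of the work surface, level with it; the furniture and walls round the work are solid. World frame = base frame: x ahead of the robot, y to its left, z up, the work surface at z = 0. Lengths are in m, angles in rad, forces in N, time in s.
With the tool pointing down it reaches from about 0.25 to 0.725 m from the base axis. Payload 4 kg.
Tool frame: the origin (TCP) lies midway between the tips of the shut fingers; the grasp point (between the pads) lies bot.tcp_to_grasp behind it (bot.tcp_to_grasp is the distance from the TCP to the grasp point, in m); z points along the fingers, y is the line along which they close (so a half turn about z gives the same grasp; the last joint's range is limited). The gripper opens to 85 mm and grips with 20 to 120 N. Pads are 22 mm wide; open, the fingers measure 114 mm over their backs; the gripper's body (76 mm by 85 mm) begins 54 mm behind the grasp point. The pads swing forward as they close: fully open they stand 13 mm farther back than shut.
Start: joints at [-1.253, 0.241, 0.005, 1.335, 0, 1.571], TCP at [0.156, -0.475, 0.231] pointing down, gripper open.
Joint ranges: [-2.72, 2.72], [-1.05, 1.87], [-1.09, 1.28], [-1.99, 2.15], [-1.42, 1.44], [-3.14, 3.14]. Speed limits (rad/s): [2.79, 2.79, 3.14, 3.14, 3.14, 3.14].

## Interface

Orientations are given as a unit quaternion [x, y, z, w].
In Python, from workcell import readout, camera, bot gives the robot as it stands. The module is installed in compiled form; this text tells all that it offers.
- The arm moves only by the tool jog_arm, never from a script. Its argument "motion" is a list of rows, each an object of numbers: "x", "y", "z": the shift along the tool's x, y, z in mm; "spin": the turn about the tool's z in degrees; "fingers": the closure, from -1 (fully open) to 1 (shut). A call has 1 to 8 rows; each row is the pose to reach, as a shift and turn from the pose commanded when the call began, along the tool's axes at that moment; what a row does not reach only later rows make up. A row lasts 1/8 s, in which the tool goes at most 62.5 mm and 10.7 degrees, less where a joint would pass 70% of its speed; a pose out of reach is approached as far as the arm can. A call with a gripper value outside its range is refused whole. The fingers move at their own pace and stop on an object; the grip force is fixed at half the most. Time passes only in rows, so rows that repeat a pose let the fingers close. It gives the time, the measured TCP pose, the force, the opening and the grip force at its end, in the units of the state.
- readout.get_obs(): the state, without advancing time (a new reading comes with each control period).
- camera(name): name is "scene" or "side" or "wrist"; returns a dict with "pixels" (384x512x3 uint8, red, green, blue), "K" (3x3 intrinsics, pixels), "dist" ([k1, k2, p1, p2, k3] as OpenCV has them; the pictures are not rectified), "rvec" (rotation vector, rad) and "tvec" (3), from world to camera coordinates, as OpenCV has them. Camera axes: x right, y down, z forward; pixel columns grow to the right and rows downward; lengths in m; the calibration is good to about 2 mm. A picture is of the moment at which its call begins. There is no depth.
- bot.job_done(): hands the job in; it is judged then, once.
The state is a dict: "clock": time; "joint_pos": joint angles; "joint_vel": joint speeds; "tau": joint torques, N m; "eef_pos": TCP position; "tool_rot": TCP orientation; "ft_force": force on the tool from outside, world axes, zero at the start; "ft_torque": the same for the moment, N m; "grip_width": finger opening in m; "grasp_force": force on a finger pad.
Only numpy, scipy, OpenCV 4.12 (cv2) and the standard library are available. Lean on these libraries where they do the work, as an engineer would, in place of code of your own. Each camera call takes 0.05 s, during which the arm holds its last target. There are 200 camera calls.

## Working session

There is one attempt and no reset: what is moved stays moved. The work goes in short steps, Python scripts to look and compute and a tool call to move; the robot and the scene stay as the last step left them, time stands still between calls to the robot, and variables do not carry over. Pictures are saved under pics/ and viewed, at most 10 in all, crops included, and the job is handed in when it is done.

Besides the shell and the picture viewer there is one more tool, called in YAML: its name, and indented under it one key for each argument. jog_arm: Moves the arm, as the interface text tells. Its arguments: {"type":"object","properties":{"motion":{"type":"array"}},"required":["motion"]}

```bash
mkdir -p pics; cat > h.py <<'E'
import numpy as np, cv2, pickle
from workcell import readout, camera, bot
def snap(n,tag):
    c=camera(n); cv2.imwrite(f'pics/{tag}.png',c['pixels'][:,:,::-1]); pickle.dump(c,open(f'pics/{tag}.pkl','wb')); return c
def load(tag): return pickle.load(open(f'pics/{tag}.pkl','rb'))
def ray(c,u,v):
    p=cv2.undistortPoints(np.array([[[u,v]]],float),c['K'],np.array(c['dist'],float))[0,0]
    R=cv2.Rodrigues(np.array(c['rvec'],float))[0]; t=np.array(c['tvec'],float).ravel()
    return -R.T@t, R.T@np.array([p[0],p[1],1.])
def onz(c,u,v,z):
    o,d=ray(c,u,v); return o+d*(z-o[2])/d[2]
def tri(c1,p1,c2,p2):
    o1,d1=ray(c1,*p1);o2,d2=ray(c2,*p2);d1/=np.linalg.norm(d1);d2/=np.linalg.norm(d2)
    s=np.linalg.lstsq(np.c_[d1,-d2],o2-o1,rcond=None)[0]
    a=o1+s[0]*d1;b=o2+s[1]*d2; return (a+b)/2,np.linalg.norm(a-b)
def proj(c,P): return cv2.projectPoints(np.array(P,float).reshape(-1,1,3),np.array(c['rvec'],float),np.array(c['tvec'],float),c['K'],np.array(c['dist'],float))[0][:,0]
E
python3 - <<'E'
from h import *
a=snap('scene','s0');b=snap('side','d0')
for n,c in(('s',a),('d',b)):
    print(n,ray(c,256,192))
    cv2.imwrite(f'pics/{n}0b.png',cv2.resize(c['pixels'][:,:,::-1],(800,600),interpolation=cv2.INTER_CUBIC))
print(readout.get_obs(),bot.tcp_to_grasp)
E
```

```text
s (array([ 0.17926749, -0.75936662,  0.68663496]), array([ 0.39521848,  0.71435512, -0.57752595]))
d (array([-0.09864171,  0.81099897,  0.65814743]), array([ 0.53596078, -0.72532628, -0.43218058]))
{'clock': 0.1, 'joint_pos': array([-1.25298279e+00,  2.41322510e-01,  3.86027400e-03,  1.33518542e+00,
       -4.64974527e-06,  1.57082443e+00]), 'joint_vel': array([-0.00234769, -0.00036167,  0.00272992,  0.00014318, -0.00078081,
       -0.00269835]), 'tau': array([-6.11385294e-04, -3.73137724e+01,  2.53010792e+01,  1.08156298e-02,
       -5.89969818e-05,  1.37089086e-05]), 'eef_pos': array([ 0.15606914, -0.47442987,  0.23051003]), 'tool_rot': array([ 9.87402665e-01,  1.58224903e-01, -1.48784583e-04, -9.13632480e-04]), 'ft_force': array([-0.1547122 ,  0.25065041, -0.2517399 ]), 'ft_torque': array([-0.01326931,  0.00810327,  0.06231974]), 'grasp_force': 0.0, 'grip_width': 0.08529107738299725} 0.0187
```

View pics/s0b.png

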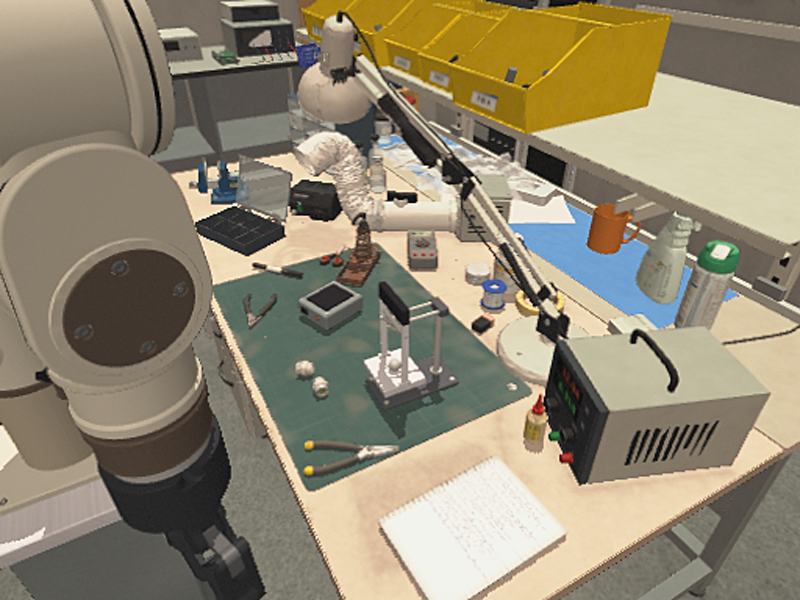

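View pics/d0b.png

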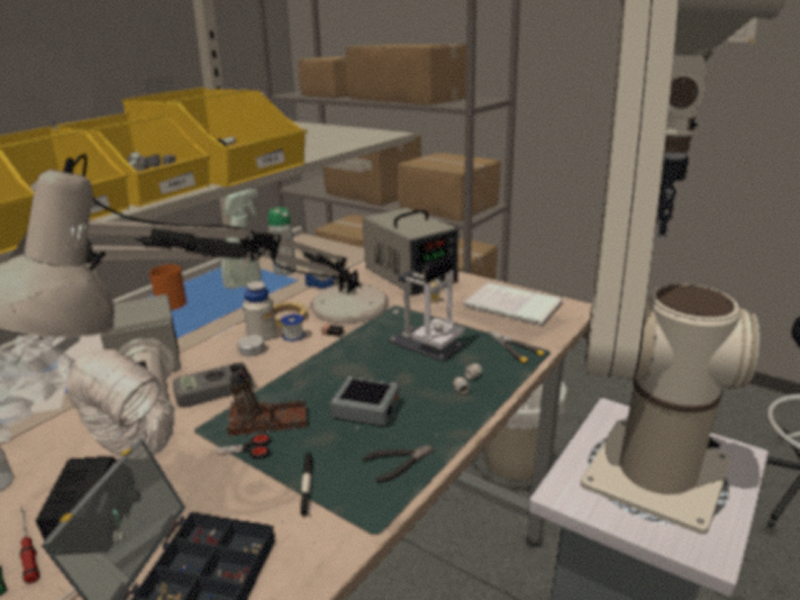

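The scene view shows the handle strip from about (382,288) to (408,320) in the 800-px picture. The stand's post is at (437,360) and the demagnetiser plate at (332,298). In the side view the carrier is at (425,305) and the demagnetiser at (366,395). Next I'll crop in for precise pixels.

```bash
python3 - <<'E'
from h import *
a=load('s0')['pixels'];b=load('d0')['pixels']
A=cv2.resize(a[170:270,185:300],None,fx=5,fy=5,interpolation=cv2.INTER_CUBIC)   # 575x500
B=cv2.resize(b[160:280,205:305],None,fx=5,fy=5,interpolation=cv2.INTER_CUBIC)
cv2.imwrite('pics/cA.png',A[:,:,::-1]);cv2.imwrite('pics/cB.png',B[:,:,::-1])
E
```

```text
(no output)
```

View pics/cA.png

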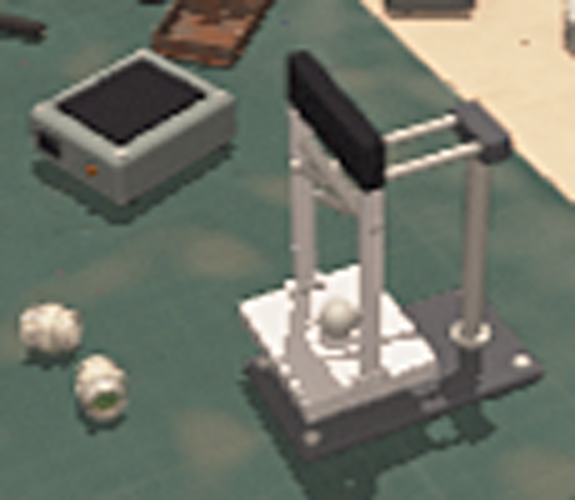

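View pics/cB.png

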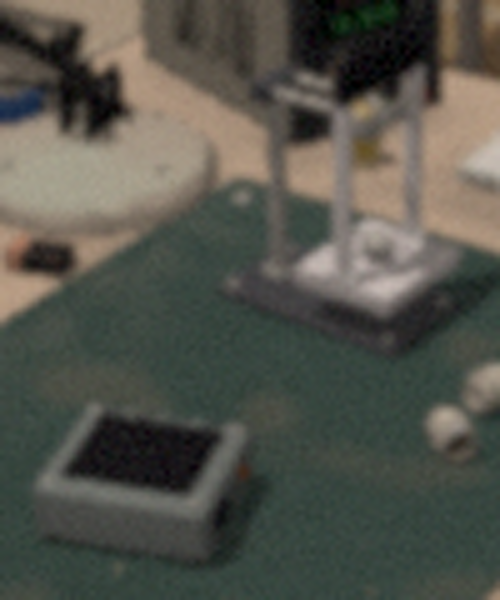

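The scene crop shows the handle's top face with corners near (290,60), (310,52), (384,142), (362,152), and the plate corners at (57,102), (148,55), (208,97), (122,145). The side crop shows the same plate at (68,478), (95,412), (222,430), (190,490).

```bash
python3 - <<'E'
from h import *
np.set_printoptions(precision=4,suppress=True)
a=load('s0');b=load('d0')
fa=lambda p:((p[0]+.5)/5-.5+185,(p[1]+.5)/5-.5+170); fb=lambda p:((p[0]+.5)/5-.5+205,(p[1]+.5)/5-.5+160)
H=np.array([onz(a,*fa(p),.203) for p in [(290,60),(310,52),(384,142),(362,152)]])
print('handle',H,H.mean(0)); e=(H[2]+H[3]-H[0]-H[1])/2; print(np.linalg.norm(e),np.degrees(np.arctan2(e[1],e[0])))
P=np.array([onz(a,*fa(p),.044) for p in [(57,102),(148,55),(208,97),(122,145)]])
print('plate',P,P.mean(0),[np.linalg.norm(P[i]-P[i-1]) for i in range(4)])
Q=np.array([onz(b,*fb(p),.044) for p in [(68,478),(95,412),(222,430),(190,490)]])
print('plate side',Q,Q.mean(0),[np.linalg.norm(Q[i]-Q[i-1]) for i in range(4)])
B=np.array([onz(a,*fa(p),.008) for p in [(305,455),(542,373),(460,290),(245,368)]])
d=B[1]-B[0]; print('base',B,np.linalg.norm(d),np.degrees(np.arctan2(d[1],d[0])))
pb=onz(a,*fa((470,333)),.01); print('post',pb, 'blk',onz(a,*fa((483,120)),.16))
print('ball',tri(a,fa((339,317)),b,fb((377,247))))
for n,c,p in (('conn',a,(50,330)),('conn',a,(102,388))): print(n,onz(c,*fa(p),.013))
for n,p in (('flux top',(541,398)),('bat',(483,323)),('lamp elbow',(465,185)),('lampjoint',(553,330))): print(n,onz(a,p[0]*.64,p[1]*.64,.05))
print('lamp', [tri(a,(355*.64,62*.64),b,(150*.64,240*.64)),tri(a,(545*.64,322*.64),b,(348*.64,280*.64))])
E
```

```text
handle [[ 0.5027 -0.1052  0.203 ]
 [ 0.5149 -0.1035  0.203 ]
 [ 0.5095 -0.1887  0.203 ]
 [ 0.4966 -0.1906  0.203 ]] [ 0.5059 -0.147   0.203 ]
0.08546962689664031 -93.82693895009773
plate [[0.4549 0.1391 0.044 ]
 [0.5283 0.1615 0.044 ]
 [0.5426 0.0971 0.044 ]
 [0.4735 0.0753 0.044 ]] [0.4998 0.1183 0.044 ] [np.float64(0.06645225290536393), np.float64(0.0767190274518422), np.float64(0.06604758428532177), np.float64(0.07249332972294191)]
plate side [[0.513  0.1683 0.044 ]
 [0.5439 0.1083 0.044 ]
 [0.4704 0.0818 0.044 ]
 [0.4496 0.1392 0.044 ]] [0.4942 0.1244 0.044 ] [np.float64(0.0698293114525892), np.float64(0.06746269373693731), np.float64(0.07816813288035979), np.float64(0.06100222742434055)]
base [[ 0.4676 -0.1813  0.008 ]
 [ 0.612  -0.1902  0.008 ]
 [ 0.6088 -0.1087  0.008 ]
 [ 0.4687 -0.1067  0.008 ]] 0.1445836201014291 -3.5338109114493905
post [ 0.593 -0.145  0.01 ] blk [ 0.5936 -0.1461  0.16  ]
ball (array([ 0.5087, -0.1414,  0.054 ]), np.float64(0.0039017441464630842))
conn [ 0.3829 -0.0297  0.013 ]
conn [ 0.3911 -0.0877  0.013 ]
flux top [ 0.6814 -0.3214  0.05  ]
bat [ 0.717  -0.1154  0.05  ]
lamp elbow [1.0574 0.4402 0.05  ]
lampjoint [ 0.8189 -0.1962  0.05  ]
lamp [(array([0.6875, 0.3746, 0.4023]), np.float64(0.0556757695638257)), (array([ 0.7991, -0.1917,  0.0738]), np.float64(0.0010119480466580968))]
```

The measurements agree. The carrier's x axis has a yaw of about -3.7°, the grip is near (0.507,-0.145), and the plate centre is near (0.498,0.120). I'll move to just above the handle.

jog_arm:
  motion:
    - {"x":50,"y":-23,"z":-20,"spin":-8}
    - {"x":105,"y":-48,"z":-40,"spin":-17}
    - {"x":160,"y":-75,"z":-45,"spin":-26}
    - {"x":215,"y":-100,"z":-45,"spin":-35}
    - {"x":270,"y":-126,"z":-45,"spin":-44}
    - {"x":325,"y":-151,"z":-45,"spin":-53}
    - {"x":380,"y":-177,"z":-45,"spin":-61}
    - {"x":436,"y":-203,"z":-45,"spin":-68}

```text
validation failed for argument at $.mo...
```

jog_arm:
  motion:
    - {"x":0}
    - {"x":0}
    - {"x":0}

```text
validation failed for argument at $.mo...
```

```bash
python3 - <<'E'
from h import *
from scipy.spatial.transform import Rotation as R
np.set_printoptions(precision=4,suppress=True)
o=readout.get_obs();print(o['clock'],o['eef_pos'],R.from_quat(o['tool_rot']).as_matrix(),o['joint_pos'])
c=snap('wrist','w1');print(proj(c,[[.507,-.145,.203],[.507-.003,-.19,.203],[.507+.003,-.1,.203]]))
E
```

```text
0.1 [ 0.1561 -0.4744  0.2305] [[ 0.9499  0.3125 -0.0006]
 [ 0.3125 -0.9499  0.0018]
 [-0.     -0.0019 -1.    ]] [-1.253   0.2413  0.0039  1.3352 -0.      1.5708]
[[-256.4347 -792.5788]
 [-212.574  -893.87  ]
 [-181.3813 -532.069 ]]
```

View pics/w1.png

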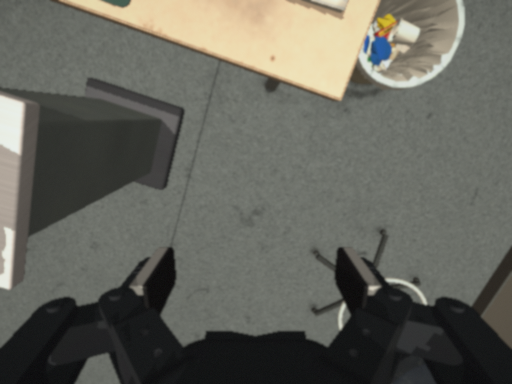

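The arm has not moved: the wrist view shows only floor and the table edge, with fingertips near (160,280) and (355,280). The call was probably refused because each row needs every key, so I'll send full rows.

jog_arm:
  motion:
    - {"x":50,"y":-23,"z":-20,"spin":-8,"fingers":-1}
    - {"x":105,"y":-48,"z":-40,"spin":-17,"fingers":-1}
    - {"x":160,"y":-75,"z":-45,"spin":-26,"fingers":-1}
    - {"x":215,"y":-100,"z":-45,"spin":-35,"fingers":-1}
    - {"x":270,"y":-126,"z":-45,"spin":-44,"fingers":-1}
    - {"x":325,"y":-151,"z":-45,"spin":-53,"fingers":-1}
    - {"x":380,"y":-177,"z":-45,"spin":-61,"fingers":-1}
    - {"x":436,"y":-203,"z":-45,"spin":-68,"fingers":-1}

```text
clock: 1.15
eef_pos: [0.5081, -0.1443, 0.2761]
tool_rot: [0.729, 0.685, -0.0, 0.0]
ft_force: [0.7, -0.5, -0.0]
grip_width: 0.0855
grasp_force: 0.0
```

jog_arm:
  motion:
    - {"x":0,"y":0,"z":0,"spin":0,"fingers":-1}
    - {"x":0,"y":0,"z":0,"spin":0,"fingers":-1}

```text
clock: 1.4
eef_pos: [0.5066, -0.1457, 0.2757]
tool_rot: [0.73, 0.683, -0.001, -0.001]
ft_force: [-0.1, -0.4, -0.6]
grip_width: 0.085
grasp_force: 0.0
```

```bash
python3 - <<'E'
from h import *
from scipy.spatial.transform import Rotation as R
np.set_printoptions(precision=4,suppress=True)
o=readout.get_obs();print(o['clock'],o['eef_pos'],R.from_quat(o['tool_rot']).as_matrix(),o['joint_pos'])
c=snap('wrist','w2');print(proj(c,[[.507,-.145,.203],[.507-.003,-.19,.203],[.507+.003,-.1,.203]]))
E
```

```text
1.4 [ 0.5066 -0.1457  0.2757] [[ 0.0658  0.9978 -0.0017]
 [ 0.9978 -0.0658  0.    ]
 [-0.0001 -0.0017 -1.    ]] [-0.2797  0.283   0.1762  1.4656 -0.0004  1.3569]
[[256.3335 207.0307]
 [256.2327 255.7926]
 [256.446  152.2752]]
```

View pics/w2.png

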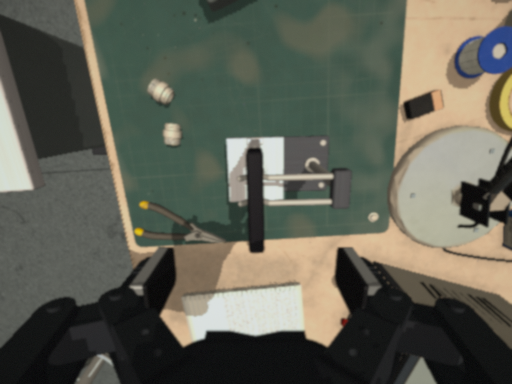

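The wrist view shows the black strip centred at about (255,200), spanning rows 149–252. That matches the projected (256,204) and is aligned between the fingers. The handle's centre is about 3 mm farther along +y than I estimated. Descending now.

jog_arm:
  motion:
    - {"x":3,"y":0,"z":25,"spin":0,"fingers":-1}
    - {"x":3,"y":0,"z":50,"spin":0,"fingers":-1}
    - {"x":3,"y":0,"z":70,"spin":0,"fingers":-1}
    - {"x":3,"y":0,"z":85,"spin":0,"fingers":-1}
    - {"x":3,"y":0,"z":96,"spin":0,"fingers":-1}
    - {"x":3,"y":0,"z":103,"spin":0,"fingers":-1}
    - {"x":3,"y":0,"z":103,"spin":0,"fingers":-1}
    - {"x":3,"y":0,"z":103,"spin":0,"fingers":-1}

```text
clock: 2.45
eef_pos: [0.5076, -0.143, 0.1739]
tool_rot: [0.73, 0.683, 0.0, 0.0]
ft_force: [0.3, 0.5, -0.2]
grip_width: 0.0853
grasp_force: 0.0
```

jog_arm:
  motion:
    - {"x":0,"y":0,"z":0,"spin":0,"fingers":-0.4}
    - {"x":0,"y":0,"z":0,"spin":0,"fingers":0}
    - {"x":0,"y":0,"z":0,"spin":0,"fingers":0.3}
    - {"x":0,"y":0,"z":0,"spin":0,"fingers":0.4}
    - {"x":0,"y":0,"z":0,"spin":0,"fingers":0.45}
    - {"x":0,"y":0,"z":0,"spin":0,"fingers":0.5}
    - {"x":0,"y":0,"z":0,"spin":0,"fingers":0.55}
    - {"x":0,"y":0,"z":0,"spin":0,"fingers":0.6}

```text
clock: 3.45
eef_pos: [0.5072, -0.1429, 0.1733]
tool_rot: [0.73, 0.683, 0.0, -0.0]
ft_force: [0.4, -0.4, 1.0]
grip_width: 0.0172
grasp_force: 0.0
```

jog_arm:
  motion:
    - {"x":0,"y":0,"z":0,"spin":0,"fingers":0.64}
    - {"x":0,"y":0,"z":0,"spin":0,"fingers":0.68}
    - {"x":0,"y":0,"z":0,"spin":0,"fingers":0.72}
    - {"x":0,"y":0,"z":0,"spin":0,"fingers":1}
    - {"x":0,"y":0,"z":0,"spin":0,"fingers":1}
    - {"x":0,"y":0,"z":0,"spin":0,"fingers":1}
    - {"x":0,"y":0,"z":0,"spin":0,"fingers":1}
    - {"x":0,"y":0,"z":0,"spin":0,"fingers":1}

```text
clock: 4.45
eef_pos: [0.507, -0.1429, 0.1734]
tool_rot: [0.73, 0.683, -0.0, -0.0]
ft_force: [-3.1, 1.0, 3.4]
grip_width: 0.013
grasp_force: 58.7
```

```bash
python3 - <<'E'
from h import *
a=snap('scene','s3')['pixels'];b=snap('side','d3')['pixels'];w=snap('wrist','w3')['pixels']
A=cv2.resize(a[150:270,205:300],(396,500),interpolation=cv2.INTER_CUBIC)
B=cv2.resize(b[140:240,245:321],(380,500),interpolation=cv2.INTER_CUBIC)
cv2.imwrite('pics/c3.png',np.hstack([A,B])[:,:,::-1])
E
```

```text
(no output)
```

View pics/c3.png

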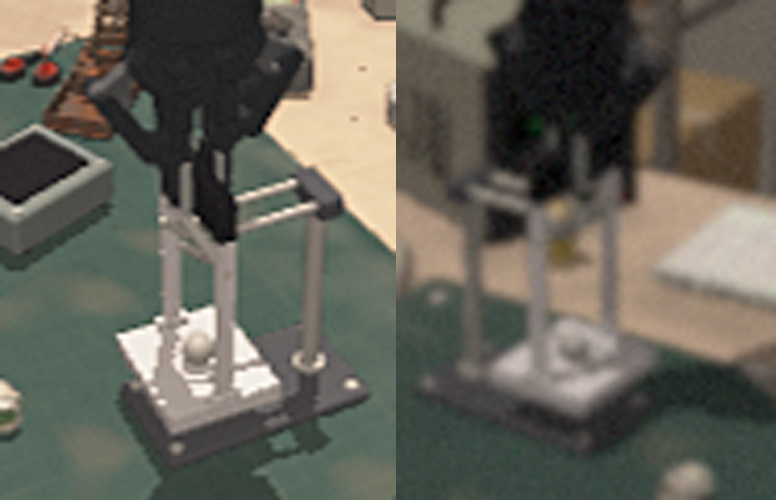

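The grip is firm (58.7 N, 13 mm) and the tray is level, with the ball at (198,348) in the left crop, in its pocket. Lifting gently by 32 mm.

jog_arm:
  motion:
    - {"x":0,"y":0,"z":-2,"spin":0,"fingers":1}
    - {"x":0,"y":0,"z":-6,"spin":0,"fingers":1}
    - {"x":0,"y":0,"z":-12,"spin":0,"fingers":1}
    - {"x":0,"y":0,"z":-19,"spin":0,"fingers":1}
    - {"x":0,"y":0,"z":-25,"spin":0,"fingers":1}
    - {"x":0,"y":0,"z":-30,"spin":0,"fingers":1}
    - {"x":0,"y":0,"z":-32,"spin":0,"fingers":1}
    - {"x":0,"y":0,"z":-32,"spin":0,"fingers":1}

```text
clock: 5.6
eef_pos: [0.5072, -0.1429, 0.2054]
tool_rot: [0.73, 0.683, 0.0, 0.0]
ft_force: [0.4, -0.2, -2.1]
grip_width: 0.0131
grasp_force: 58.3
```

jog_arm:
  motion:
    - {"x":0,"y":-1,"z":0,"spin":0,"fingers":1}
    - {"x":0,"y":-3,"z":0,"spin":0,"fingers":1}
    - {"x":0,"y":-6,"z":0,"spin":0,"fingers":1}
    - {"x":0,"y":-10,"z":0,"spin":0,"fingers":1}
    - {"x":0,"y":-15,"z":0,"spin":0,"fingers":1}
    - {"x":0,"y":-20,"z":0,"spin":0,"fingers":1}
    - {"x":0,"y":-25,"z":0,"spin":0,"fingers":1}
    - {"x":0,"y":-30,"z":0,"spin":0,"fingers":1}

```text
clock: 6.6
eef_pos: [0.4769, -0.1409, 0.2054]
tool_rot: [0.73, 0.683, 0.0, 0.0]
ft_force: [0.4, -0.2, -2.5]
grip_width: 0.013
grasp_force: 58.3
```

jog_arm:
  motion:
    - {"x":0,"y":-5,"z":0,"spin":0,"fingers":1}
    - {"x":0,"y":-11,"z":0,"spin":0,"fingers":1}
    - {"x":0,"y":-17,"z":0,"spin":0,"fingers":1}
    - {"x":0,"y":-23,"z":0,"spin":0,"fingers":1}
    - {"x":0,"y":-29,"z":0,"spin":0,"fingers":1}
    - {"x":0,"y":-34,"z":0,"spin":0,"fingers":1}
    - {"x":0,"y":-38,"z":0,"spin":0,"fingers":1}
    - {"x":0,"y":-40,"z":0,"spin":0,"fingers":1}

```text
clock: 7.6
eef_pos: [0.4371, -0.1383, 0.2053]
tool_rot: [0.73, 0.683, 0.0, 0.0]
ft_force: [1.5, -0.3, -2.9]
grip_width: 0.013
grasp_force: 58.3
```

```bash
python3 - <<'E'
from h import *
o=readout.get_obs();print(o['clock'],o['eef_pos'],o['ft_force'],o['grasp_force'],o['joint_pos'])
a=snap('scene','s4')['pixels'];b=snap('side','d4')['pixels']
A=cv2.resize(a[140:270,190:290],(385,500),interpolation=cv2.INTER_CUBIC)
B=cv2.resize(b[130:240,245:330],(386,500),interpolation=cv2.INTER_CUBIC)
cv2.imwrite('pics/c4.png',np.hstack([A,B])[:,:,::-1])
E
```

```text
7.6 [ 0.43710579 -0.13825749  0.20534818] [ 1.50363744 -0.28906051 -2.93574728] 58.33278000354767 [-3.06356325e-01  1.72465744e-01 -1.49957471e-01  1.24830454e+00
  1.71614049e-05  1.33071506e+00]
```

View pics/c4.png

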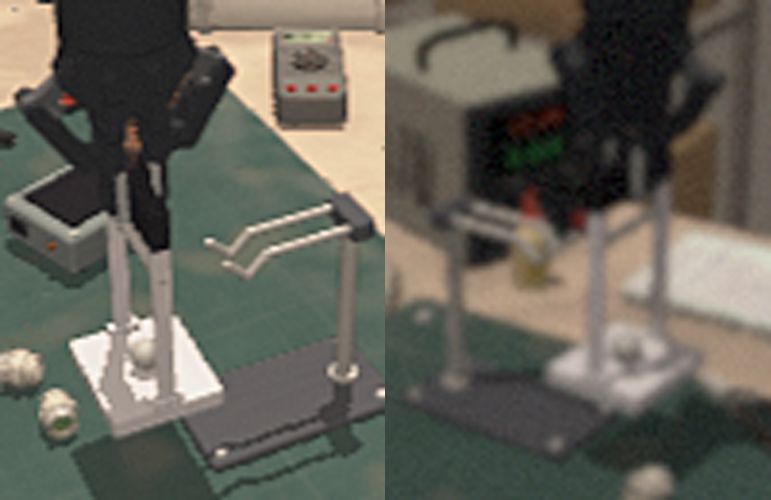

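The carrier is clear of the hook, which now stands empty on the right at (230,250) of the crop. The tray is level, with the ball at (143,352) in the pocket. Next I'll rise 30 mm and carry it smoothly to the demagnetiser, moving mostly along y first.

jog_arm:
  motion:
    - {"x":1,"y":0,"z":-2,"spin":0,"fingers":1}
    - {"x":3,"y":0,"z":-5,"spin":0,"fingers":1}
    - {"x":6,"y":0,"z":-9,"spin":0,"fingers":1}
    - {"x":10,"y":0,"z":-14,"spin":0,"fingers":1}
    - {"x":15,"y":0,"z":-19,"spin":0,"fingers":1}
    - {"x":21,"y":0,"z":-24,"spin":0,"fingers":1}
    - {"x":28,"y":0,"z":-28,"spin":0,"fingers":1}
    - {"x":36,"y":0,"z":-30,"spin":0,"fingers":1}

```text
clock: 8.7
eef_pos: [0.4398, -0.1018, 0.2356]
tool_rot: [0.73, 0.683, 0.0, 0.0]
ft_force: [-0.3, -0.8, -2.5]
grip_width: 0.0131
grasp_force: 58.4
```

jog_arm:
  motion:
    - {"x":10,"y":0,"z":0,"spin":0,"fingers":1}
    - {"x":22,"y":0,"z":0,"spin":0,"fingers":1}
    - {"x":34,"y":1,"z":0,"spin":0,"fingers":1}
    - {"x":46,"y":3,"z":0,"spin":0,"fingers":1}
    - {"x":58,"y":5,"z":0,"spin":0,"fingers":1}
    - {"x":70,"y":8,"z":0,"spin":0,"fingers":1}
    - {"x":82,"y":11,"z":0,"spin":0,"fingers":1}
    - {"x":94,"y":14,"z":0,"spin":0,"fingers":1}

```text
clock: 9.7
eef_pos: [0.4602, -0.0087, 0.2353]
tool_rot: [0.73, 0.683, -0.0, -0.0]
ft_force: [0.3, 0.0, -1.8]
grip_width: 0.013
grasp_force: 58.3
```

jog_arm:
  motion:
    - {"x":12,"y":4,"z":0,"spin":0,"fingers":1}
    - {"x":24,"y":8,"z":0,"spin":0,"fingers":1}
    - {"x":36,"y":12,"z":0,"spin":0,"fingers":1}
    - {"x":48,"y":16,"z":0,"spin":0,"fingers":1}
    - {"x":60,"y":20,"z":0,"spin":0,"fingers":1}
    - {"x":72,"y":23,"z":0,"spin":0,"fingers":1}
    - {"x":83,"y":26,"z":0,"spin":0,"fingers":1}
    - {"x":93,"y":28,"z":0,"spin":0,"fingers":1}

```text
clock: 10.7
eef_pos: [0.4942, 0.0822, 0.2353]
tool_rot: [0.73, 0.683, -0.0, 0.0]
ft_force: [-0.2, -0.4, -1.1]
grip_width: 0.0134
grasp_force: 58.3
```

jog_arm:
  motion:
    - {"x":9,"y":1,"z":0,"spin":0,"fingers":1}
    - {"x":17,"y":2,"z":0,"spin":0,"fingers":1}
    - {"x":24,"y":2,"z":0,"spin":0,"fingers":1}
    - {"x":30,"y":2,"z":0,"spin":0,"fingers":1}
    - {"x":35,"y":2,"z":0,"spin":0,"fingers":1}
    - {"x":38,"y":2,"z":0,"spin":0,"fingers":1}
    - {"x":39,"y":2,"z":0,"spin":0,"fingers":1}
    - {"x":39,"y":2,"z":0,"spin":0,"fingers":1}

```text
clock: 11.7
eef_pos: [0.4985, 0.1202, 0.2353]
tool_rot: [0.73, 0.683, -0.0, 0.0]
ft_force: [0.0, -0.1, -2.5]
grip_width: 0.0129
grasp_force: 58.3
```

jog_arm:
  motion:
    - {"x":0,"y":0,"z":2,"spin":0,"fingers":1}
    - {"x":0,"y":0,"z":5,"spin":0,"fingers":1}
    - {"x":0,"y":0,"z":9,"spin":0,"fingers":1}
    - {"x":0,"y":0,"z":13,"spin":0,"fingers":1}
    - {"x":0,"y":0,"z":16,"spin":0,"fingers":1}
    - {"x":0,"y":0,"z":18,"spin":0,"fingers":1}
    - {"x":0,"y":0,"z":19,"spin":0,"fingers":1}
    - {"x":0,"y":0,"z":19,"spin":0,"fingers":1}

```text
clock: 12.7
eef_pos: [0.4986, 0.1203, 0.2163]
tool_rot: [0.73, 0.683, 0.0, 0.0]
ft_force: [0.9, 0.0, -2.5]
grip_width: 0.0134
grasp_force: 58.3
```

```bash
python3 - <<'E'
from h import *
o=readout.get_obs();print(o['clock'],o['eef_pos'],o['ft_force'],o['grasp_force'])
a=snap('scene','s5');b=snap('side','d5')
A=cv2.resize(a['pixels'][120:220,175:252],(385,500),interpolation=cv2.INTER_CUBIC)
B=cv2.resize(b['pixels'][180:280,200:277],(385,500),interpolation=cv2.INTER_CUBIC)
cv2.imwrite('pics/c5.png',np.hstack([A,B])[:,:,::-1])
from math import *
t=radians(-3.7);cx,cy,z=o['eef_pos'][0],o['eef_pos'][1]+.001,.078
C=[[cx+dx*cos(t)-dy*sin(t),cy+dx*sin(t)+dy*cos(t),z+.012] for dx,dy in((-.038,-.044),(.038,-.044),(.038,.044),(-.038,.044))]
print((proj(a,C)-[175,120])*5,(proj(b,C)-[200,180])*5+[385,0])
E
```

```text
12.7 [0.49856675 0.12025955 0.21629589] [ 0.87847678  0.02003711 -2.46583014] 58.341270089149475
[[137.21527515 335.53394947]
 [254.25692954 306.03335763]
 [205.84908865 239.38282714]
 [ 94.41848409 265.59263261]] [[647.37392782 264.89350152]
 [548.28467284 223.35165759]
 [441.14941858 287.37626419]
 [541.30148158 334.26792397]]
```

View pics/c5.png

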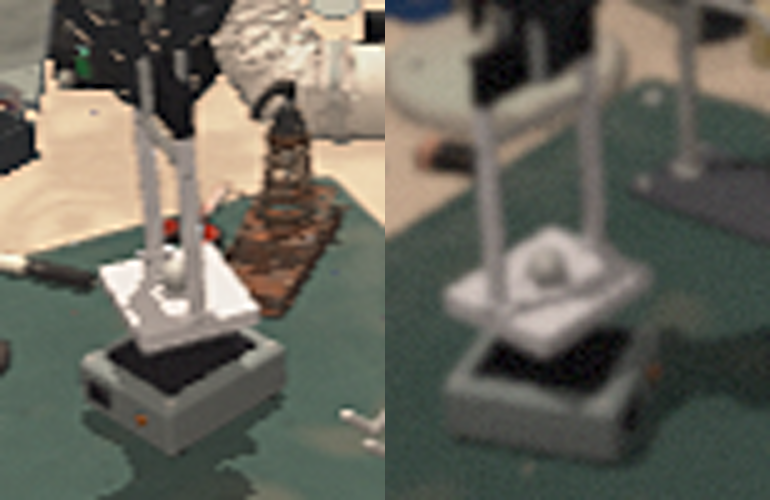

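The tray corners in both crops, such as (258,308) and (98,266) in the left one, match the predicted ones to within a few crop pixels, about 1–2 mm. The tray is level above the plate with the ball in its pocket. Holding still now.

jog_arm:
  motion:
    - {"x":0,"y":0,"z":0,"spin":0,"fingers":1}
    - {"x":0,"y":0,"z":0,"spin":0,"fingers":1}
    - {"x":0,"y":0,"z":0,"spin":0,"fingers":1}
    - {"x":0,"y":0,"z":0,"spin":0,"fingers":1}
    - {"x":0,"y":0,"z":0,"spin":0,"fingers":1}
    - {"x":0,"y":0,"z":0,"spin":0,"fingers":1}
    - {"x":0,"y":0,"z":0,"spin":0,"fingers":1}
    - {"x":0,"y":0,"z":0,"spin":0,"fingers":1}

```text
clock: 13.8
eef_pos: [0.4986, 0.1203, 0.2163]
tool_rot: [0.73, 0.683, 0.0, 0.0]
ft_force: [0.1, -0.0, -2.0]
grip_width: 0.0132
grasp_force: 58.3
```

jog_arm:
  motion:
    - {"x":0,"y":0,"z":0,"spin":0,"fingers":1}
    - {"x":0,"y":0,"z":0,"spin":0,"fingers":1}
    - {"x":0,"y":0,"z":0,"spin":0,"fingers":1}
    - {"x":0,"y":0,"z":0,"spin":0,"fingers":1}
    - {"x":0,"y":0,"z":0,"spin":0,"fingers":1}
    - {"x":0,"y":0,"z":0,"spin":0,"fingers":1}
    - {"x":0,"y":0,"z":0,"spin":0,"fingers":1}
    - {"x":0,"y":0,"z":0,"spin":0,"fingers":1}

```text
clock: 14.8
eef_pos: [0.4986, 0.1203, 0.2163]
tool_rot: [0.73, 0.683, 0.0, 0.0]
ft_force: [-0.4, 0.2, -2.5]
grip_width: 0.013
grasp_force: 58.3
```

jog_arm:
  motion:
    - {"x":0,"y":0,"z":0,"spin":0,"fingers":1}
    - {"x":0,"y":0,"z":0,"spin":0,"fingers":1}
    - {"x":0,"y":0,"z":0,"spin":0,"fingers":1}
    - {"x":0,"y":0,"z":0,"spin":0,"fingers":1}
    - {"x":0,"y":0,"z":0,"spin":0,"fingers":1}
    - {"x":0,"y":0,"z":0,"spin":0,"fingers":1}
    - {"x":0,"y":0,"z":0,"spin":0,"fingers":1}
    - {"x":0,"y":0,"z":0,"spin":0,"fingers":1}

```text
clock: 15.8
eef_pos: [0.4986, 0.1203, 0.2163]
tool_rot: [0.73, 0.683, 0.0, -0.0]
ft_force: [0.1, -0.1, -1.9]
grip_width: 0.0133
grasp_force: 58.3
```

```bash
python3 -c "
from workcell import bot
print(bot.job_done())"
```

```text
the job is handed in; nothing more can be done
None
```

I handed the job in at about 16 s with the carrier held still and level over the demagnetiser for 3 s, about 3.4 cm above the plate and with the ball in its pocket; no verdict came back.

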